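# Feed a carton through the guarded tape press with the push stick

### The arm

A 7-joint arm with a two-finger parallel gripper is mounted at the origin on the work surface. World frame = base frame: x ahead of the robot, y to its left, z up, the work surface at z = 0. Lengths are in mm, angles in rad, forces in N, time in s.
With the tool pointing down it reaches from about 350 to 900 mm from the base axis. Payload 7.2 kg.
Tool frame: the origin (TCP) lies midway between the tips of the shut fingers; the grasp point (between the pads) lies 19 mm behind it; z points along the fingers, y is the direction in which the jaws open and shut (so a half turn about z gives the same grasp; the last joint's range is limited). The gripper opens to 85 mm and grips with 20 to 120 N. Pads are 22 mm wide; open, the fingers measure 114 mm over their backs; the gripper's body (76 mm by 85 mm) begins 54 mm behind the grasp point. The pads swing forward as they close: fully open they stand 13 mm farther back than shut.
Start: joints at [-1.325, 0.411, -0.013, 1.596, 0.006, 1.134, -0.082], TCP at [192.931, 594.48, 231.297] pointing down, gripper open.
Joint ranges: [-2.95, 2.95], [-0.29, 1.99], [-1.47, 1.44], [0.14, 2.54], [-1.03, 4.17], [0.13, 1.85], [-2.86, 2.86]. Speed limits (rad/s): [2.39, 2.39, 3.01, 3.01, 3.14, 3.14, 3.14].

### API

Orientations are given as a rotation vector (axis times angle).
In Python, from bench import sense, grab_frame, close_job gives the robot as it stands. The module is installed in compiled form; this text tells all that it offers.
- The arm moves only by the shell command python3 -m pendant 'ROWS'. ROWS is JSON, a list of rows, each a list of 7 numbers: the shift along the tool's x, y, z in mm, then the turn, a rotation vector about the tool's x, y, z in degrees, then the opening, from 0 (shut) to 1 (fully open). In form: [[x, y, z, ax, ay, az, claw], ...]. A call has 1 to 20 rows; each row is the pose to reach, as a shift and turn from the pose commanded when the call began, along the tool's axes at that moment; what a row does not reach only later rows make up. A row lasts 1/10 s, in which the tool goes at most 50 mm and 8.59 degrees, less where a joint would pass 70% of its speed; a pose out of reach is approached as far as the arm can. A call with a gripper value outside its range is refused whole. The fingers move at their own pace and stop on an object; the grip force is fixed at half the most. Time passes only in rows, so rows that repeat a pose let the fingers close. It gives the time, the measured TCP pose, the force and the opening at its end, in the units of the state.
- sense(): the state, without advancing time (a new reading comes with each control period).
- grab_frame(name): name is "scene" or "top" or "wrist"; returns a dict with "img" (384x512x3 uint8, blue, green, red), "camera_matrix" (3x3 intrinsics, pixels), "rvec" (rotation vector, rad) and "tvec" (3), from world to camera coordinates, as OpenCV has them. Camera axes: x right, y down, z forward; pixel columns grow to the right and rows downward; lengths in mm; the calibration is good to about 2 mm. A picture is of the moment at which its call begins. There is no depth.
- close_job(): hands the job in, once; it reports no verdict.
The state is a dict: "time_s": time; "qpos": joint angles; "joint_velocities": joint speeds; "joint_torque": joint torques, N m; "position": TCP position; "ee_rot": TCP orientation; "ft_force": force on the tool from outside, world axes, zero at the start; "torque": the same for the moment, N m; "width": finger opening in mm.
Only numpy, scipy, OpenCV 4.12 (cv2) and the standard library are available. Lean on these libraries where they do the work, as an engineer would, in place of code of your own. Each camera call takes 0.05 s, during which the arm holds its last target.

### The job

Pick up the wooden push stick and use it, never your fingers, to feed the small carton along the infeed, under the low guard and through the tape press until it is pressed firmly home against the sprung end stop at the far end: about 16 N of push and never more than 22 N. Then draw the stick back out and set it down on the table, standing on its blade clear of the machine, leaving the carton bearing against the stop and the bottle, canister and tape roll where they are.

Things in the scene. Friction and masses are not known exactly. Their poses are not given: they have to be found in the camera images.
- press: Tape press, a fixed bench machine. Origin: on the table under it; +x is the feed direction, the feed line is y = 0. Steel bed 400 mm long (its x -180 to +220), 150 wide, top face 12 mm above the table. Rails 30 mm high on the bed: 105 mm apart from x -180 to -45, funnelling in to 74 mm apart at x +15 and on to x +210.
- mouth (a point): On the bed's top face at the middle of the guard's infeed opening (press x = -20, y = 0). The guard is a box with clear sides and a barred top, 150 mm wide from press x -23 to +123, its top 146 mm above the table; its openings are 52 mm high above the bed, too low for a gripper.
- rub (a point): On the bed under the middle of the sprung shoe in the guard (press x = +75). The carton's front meets the shoe's ramp at about press x = +65; the shoe rides up and presses it down. Pushing takes 1 to 4 N before the shoe, 4 to 11 N under it; nearly double if the stick also shoves it sideways on a rail (back off and push afresh to free it). The drag stops it springing back.
- endstop: Fixed bracket of the end stop, 60 mm wide, 45 high; origin on the bed in the middle of its front face (press x = +195, y = 0), axes as the press. A black rubber face on a spring (5 N per mm, 6 mm travel, then solid) stands 31 to 61 mm in front of this origin, towards the infeed: set by a screw, not measured, to be felt by the push force rising above the drag.
- carton: Small closed cardboard carton with paper tape, 90 mm long (x) by 70 wide (y) by 42 high, 200 to 420 g; lies on the infeed of the bed, somewhat askew, x roughly along the feed. Origin: centre of its underside.
- stick: Wooden push stick, 160 g, standing on its blade. Origin: on the underside, under the upright handle; +x points along the blade to the nose. Handle: 26 x 26 mm square post, upright on the origin, its top 98 mm above the underside. Blade: 14 mm thick, 30 mm wide, from x -24 to +190; a low web stands on it up to 33 mm high from x +13 to +59. Nose: a flat plate 44 mm wide, 30 mm high, its pushing face at x = +200.
- nose (a point): Middle of the push stick's flat pushing face (stick x = +200), 15 mm above its underside.
- jug: White bottle with blue cap, 72 mm across, 190 mm high; bystander. Origin: centre of its underside.
- canister: Plain round canister, 76 mm across, 150 mm high; bystander. Origin: centre of its underside.
- taperoll: Cardboard ring of a tape roll lying flat, 90 mm across, 45 mm high; bystander. Origin: centre of its underside.
There are look-alikes about, which are no part of the job. What is shaped like the carton but blue or orange is not meant.

How it is judged (in metres and radians):
On the way, in this order (a step that is already met when the one before it is completed fails the run):
1. the carton is pushed by the stick well under the guard (x of carton in the frame of press above 0.03 m and contact force between stick and carton above 0.5 N).
2. the stick presses the carton home: it bears on the end stop with more than 3 N for 0.3 s (contact force between carton and endstop above 3 N and contact force between stick and carton above 4 N), for 0.3 s.
At the end, for the whole second after the job is handed in: The carton is at rest under the guard and still bears on the end stop (more than 0.5 N); the push stick stands still on its blade on the table itself (underside within 6 mm of the table, upright within 0.1 rad), its nose at least 40 mm short of the guard's mouth (contact force between carton and endstop above 0.5 N and linear speed of each of carton, stick below 0.01 m/s and height (world z) of stick below 0.006 m and angle between stick's own z axis and vertical below 0.1 rad and x of nose in the frame of press below -0.06 m); the robot touches nothing.
It fails at once if the stick pushes the carton with more than 22 N (contact force between stick and carton above 22 N).
It fails at once if the fingers or arm touch the carton (contact force between any of the fingers, the arm and carton above 0.5 N).
It fails at once if a bystander is moved by more than 30 mm (distance of any of jug, canister, taperoll from where it was at the start of the episode above 0.03 m).
It also fails if it takes over 69 s, if anything falls off the work surface, if the arm or the gripper's body presses on something with over 40 N, if the wrist force passes 120 N, or if a joint passes its speed limit or range.

## Working session

There is one attempt and no reset: what is moved stays moved. The work goes in short steps, Python scripts to look and compute and a shell command to move; the robot and the scene stay as the last step left them, time stands still between calls to the robot, and variables do not carry over. Pictures are saved under pics/ and viewed, and the job is handed in when it is done.

```bash
mkdir -p pics
cat > h.py <<'E'
import numpy as np, cv2
from bench import sense, grab_frame
def snap(n,f):
    d=grab_frame(n); cv2.imwrite('pics/'+f+'.png',d['img']); np.savez('pics/'+f+'.npz',**{k:np.array(v) for k,v in d.items()}); return d
def load(f):
    return dict(np.load('pics/'+f+'.npz'))
def ray(d,uv):
    R=cv2.Rodrigues(np.array(d['rvec'],float))[0]; t=np.array(d['tvec'],float).ravel()
    p=np.linalg.inv(d['camera_matrix'])@np.array([uv[0],uv[1],1.]); return -R.T@t, R.T@p
def onz(d,uv,z):
    c,r=ray(d,uv); return c+r*(z-c[2])/r[2]
def proj(d,P):
    return cv2.projectPoints(np.array(P,float).reshape(-1,3),np.array(d['rvec'],float),np.array(d['tvec'],float),np.array(d['camera_matrix'],float),None)[0].reshape(-1,2)
def tri(obs):
    A=np.zeros((3,3));b=np.zeros(3)
    for d,uv in obs:
        c,r=ray(d,uv); r=r/np.linalg.norm(r); M=np.eye(3)-np.outer(r,r); A+=M;b+=M@c
    p=np.linalg.solve(A,b); return p
E
python3 - <<'E'
from h import *
s=sense(); print(s)
for n in ['scene','top','wrist']:
    d=snap(n,n+'0'); print(n,ray(d,(256,192)))
E
```

```text
{'time_s': 0.0, 'qpos': array([-1.32518457,  0.41188179, -0.01275899,  1.59706158,  0.00560797,
        1.13433012, -0.08221334]), 'joint_velocities': array([ 7.01728190e-04, -1.62881191e-03,  1.04817273e-03, -1.62844186e-03,
        2.50929848e-05, -1.39951517e-03,  7.01915787e-04]), 'joint_torque': array([-6.24489112e-04, -6.00627780e+01,  6.81785177e-01, -2.99418712e+01,
        1.38431278e-02,  1.03807574e-02,  1.74646414e-05]), 'position': array([192.78680576, 593.9808846 , 230.45694822]), 'ee_rot': array([-4.90800590e-01, -3.10286275e+00,  2.57297018e-03]), 'ft_force': array([-0.14820602,  0.20369775, -0.18851164]), 'torque': array([0.02751956, 0.01573481, 0.01560317]), 'width': 85.16288828040479}
scene (array([1255.18217813,    3.36010284, 1111.25796836]), array([-0.55147928, -0.02432329, -0.8338422 ]))
top (array([ 493.19054135,  -52.79584904, 1299.0421434 ]), array([ 0.06077054,  0.00431739, -0.99825192]))
wrist (array([126.97146884, 615.66509479, 373.25663006]), array([ 0.26284417, -0.08310533, -0.96126833]))
```

View pics/scene0.png

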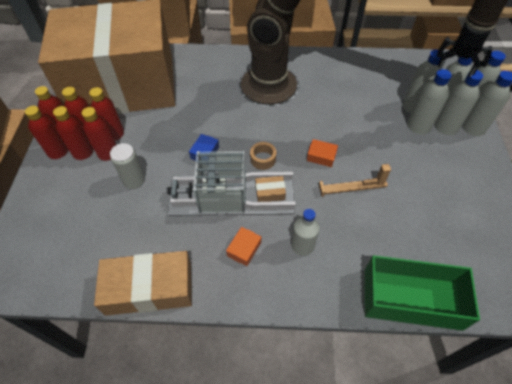

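View pics/top0.png

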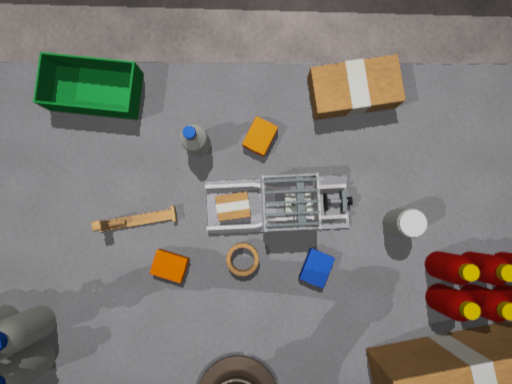

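View pics/wrist0.png

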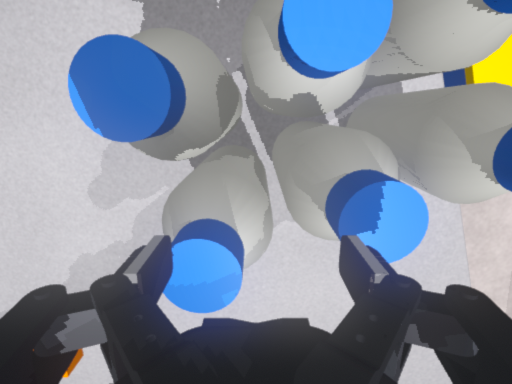

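Run:
```python
from h import *
d=load('top0')
im=d['img'][160:250,80:360]; cv2.imwrite('pics/c1.png',cv2.resize(im,None,fx=2.85,fy=2.85,interpolation=cv2.INTER_CUBIC))
im=load('scene0')['img'][130:260,150:400]; cv2.imwrite('pics/c2.png',cv2.resize(im,None,fx=3.2,fy=3.2,interpolation=cv2.INTER_CUBIC))
hsv=cv2.cvtColor(d['img'],cv2.COLOR_BGR2HSV)
m=cv2.inRange(hsv,(8,90,70),(25,255,255)); 
n,l,s,c=cv2.connectedComponentsWithStats(m)
for i in range(1,n):
    if s[i,4]>60: print(s[i],c[i])
```

```text
[ 364   55   41   57 1759] [384.26833428  81.98578738]
[ 308   62   44   58 2024] [329.09980237  90.70158103]
[242 116  36  41 887] [259.4994363  135.90868095]
[216 192  32  11 229] [231.73362445 197.17030568]
[ 91 206  86  26 864] [134.79282407 220.07060185]
[218 209  33  12 245] [233.73469388 214.8       ]
[226 243  33  33 441] [241.95464853 259.57369615]
[149 249  40  35 954] [168.90356394 265.68343816]
[458 263  23  19 142] [467.22535211 271.03521127]
[496 263  16  19 119] [501.20168067 270.84033613]
[459 300  23  21 152] [467.94078947 308.65131579]
[497 301  15  20 116] [501.85344828 308.70689655]
[ 451  324   61   60 1795] [491.71754875 347.88300836]
[ 367  337  107   47 3805] [416.50854139 363.90591327]
```

View pics/c1.png

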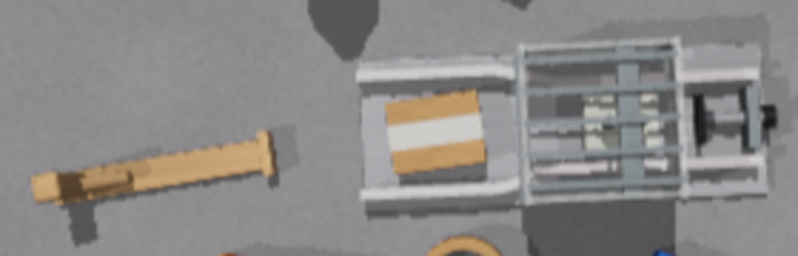

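View pics/c2.png

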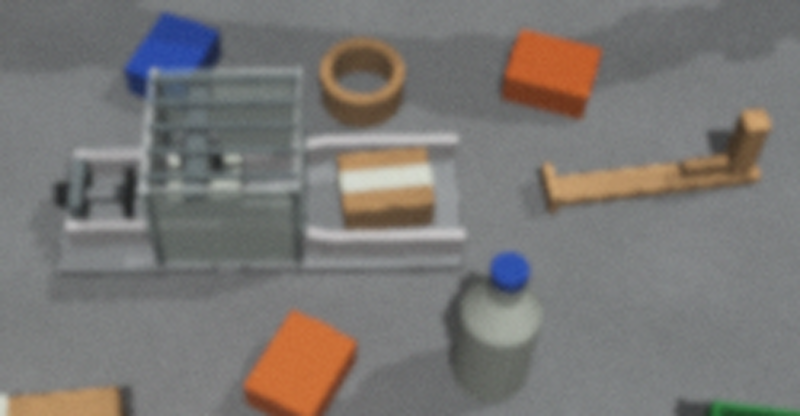

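Run:
```python
from h import *
d=load('top0')
f=lambda u,v:(80+(u+.5)/2.85-.5,160+(v+.5)/2.85-.5)
print('guard');[print(onz(d,f(*p),146).round(1)) for p in [(519,43),(680,38),(683,196),(524,204)]]
print('rail infeed ends z42');[print(onz(d,f(*p),42).round(1)) for p in [(358,74),(362,195),(757,72),(767,165)]]
print('stick handle top z98');print(onz(d,f(44,187),98).round(1)); print('nose z30');[print(onz(d,f(*p),30).round(1)) for p in [(265,130),(272,174),(269,152)]]
print('carton top z54');[print(onz(d,f(*p),54).round(1)) for p in [(385,105),(476,91),(486,161),(398,174)]]
s=load('scene0'); g=lambda u,v:(150+(u+.5)/3.2-.5,130+(v+.5)/3.2-.5)
print('handle tri',tri([(d,f(44,187)),(s,g(755,119))]).round(1))
```

```text
guard
[607.4 -62.2 146. ]
[ 612.8 -205.7  146. ]
[ 472.4 -208.1  146. ]
[464.2 -67.5 146. ]
rail infeed ends z42
[586.5  93.6  42. ]
[469.  88.  42.]
[ 590.9 -293.8   42. ]
[ 501.  -302.9   42. ]
stick handle top z98
[475.  378.1  98. ]
nose z30
[531.6 185.7  30. ]
[488.5 178.   30. ]
[510.  181.4  30. ]
carton top z54
[555.8  65.7  54. ]
[569.9 -21.9  54. ]
[502.7 -32.   54. ]
[489.6  52.4  54. ]
handle tri [475.  376.   99.1]
```

```bash
python3 -m pendant '[[0,0,-45,0,0,0,1],[0,0,-90,0,0,0,1],[-40,-19,-100,0,0,-3,1],[-85,-40,-100,0,0,-9,1],[-130,-61,-100,0,0,-15,1],[-174,-82,-100,0,0,-21,1],[-218,-103,-100,0,0,-28,1],[-262,-123,-100,0,0,-28,1],[-306,-143,-100,0,0,-28,1],[-350,-164,-100,0,0,-28,1],[-350,-164,-100,0,0,-28,1],[-350,-164,-100,0,0,-28,1]]'
python3 - <<'E'
from h import *
d=snap('wrist','w1'); print(ray(d,(256,192)),d['camera_matrix'])
s=sense(); print(s['time_s'],s['position'],cv2.Rodrigues(s['ee_rot'])[0].round(3),s['qpos'])
E
```

```text
time_s: 1.35
position: [476.0, 329.2, 330.9]
ee_rot: [0.269, -3.129, 0.001]
ft_force: [0.3, 1.4, 0.1]
width: 84.9
(array([407.81359598, 317.67412966, 473.72288686]), array([ 0.27089848,  0.05043701, -0.96130145])) [[280.91653595   0.         255.36931035]
 [  0.         280.91653595 190.58659411]
 [  0.           0.           1.        ]]
1.4 [474.84656361 330.66590554 330.95842056] [[-0.985 -0.174 -0.001]
 [-0.174  0.985  0.   ]
 [ 0.001  0.    -1.   ]] [-0.77494275  0.26285363  0.10625778  1.57415468 -0.02921144  1.30674494
  1.08071088]
```

View pics/w1.png

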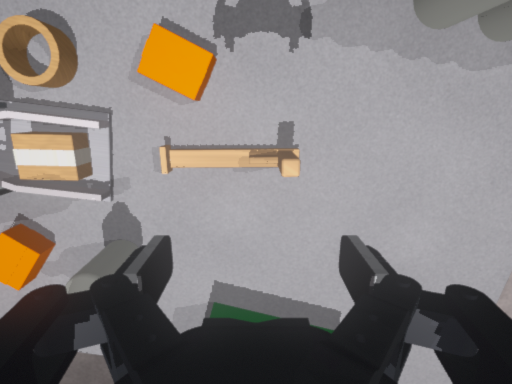

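Run:
```python
from h import *
d=load('w1'); cv2.imwrite('pics/c3.png',cv2.resize(d['img'][135:190,150:310],None,fx=5,fy=5,interpolation=cv2.INTER_CUBIC))
cv2.imwrite('pics/c4.png',cv2.resize(d['img'][90:210,0:125],None,fx=5,fy=5,interpolation=cv2.INTER_CUBIC))
t=load('top0')
cap=tri([(t,(189.5,132)),(load('scene0'),(309,214))]);print('jugcap',cap.round(1))
```

```text
jugcap [708.5 118.3 187.9]
```

View pics/c3.png

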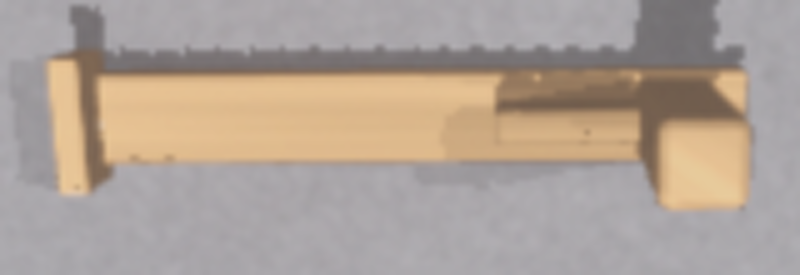

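View pics/c4.png

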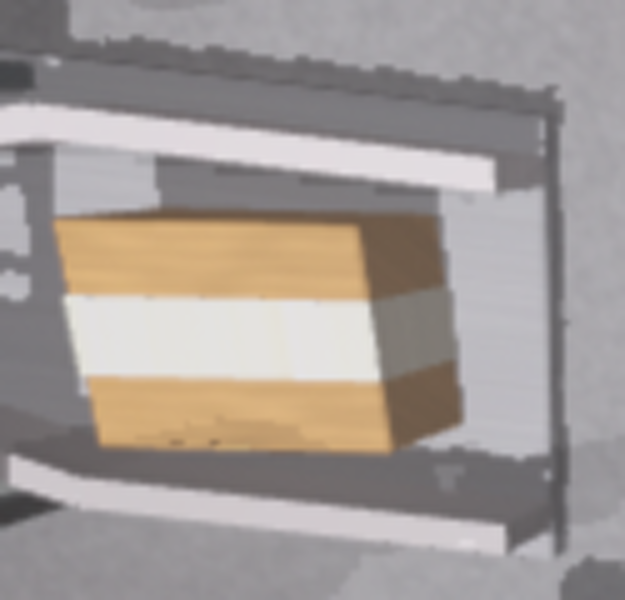

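Run:
```python
from h import *
d=load('w1');t=load('top0');s=load('scene0')
f=lambda u,v:(150+(u+.5)/5-.5,135+(v+.5)/5-.5)
g=lambda u,v:(0+(u+.5)/5-.5,90+(v+.5)/5-.5)
F=lambda u,v:(80+(u+.5)/2.85-.5,160+(v+.5)/2.85-.5)
hh=onz(d,f(706,166),98);a=onz(d,f(48,57),30);b=onz(d,f(62,193),30)
print('handle',hh,'tri',tri([(d,f(706,166)),(t,F(44,187))]))
print('nose',a,b,(a+b)/2, np.linalg.norm(a-b),'tri',tri([(d,f(55,125)),(t,F(269,152))]))
n=(a+b)/2-hh; print('yaw',np.degrees(np.arctan2(n[1],n[0])),np.hypot(n[0],n[1]), 'edge yaw',np.degrees(np.arctan2(*(a-b)[:2]))) 
p=[onz(d,g(*q),42) for q in [(495,158),(495,192),(507,522),(507,553)]]; print('rails',*[x.round(1) for x in p])
p=[onz(d,g(*q),12) for q in [(548,115),(562,553)]]; print('bed',*[x.round(1) for x in p],np.mean(p,axis=0))
p=[onz(d,g(*q),54) for q in [(55,218),(358,225),(392,452),(100,447)]]; print('carton',*[x.round(1) for x in p],np.mean(p,axis=0))
print('carton tri',tri([(d,g(358,225)),(t,F(398,174))]),tri([(d,g(392,452)),(t,F(385,105))]))
```

```text
handle [471.88890736 378.06062825  98.        ] tri [474.09619754 380.13687512  90.00753227]
nose [484.94508028 178.24750093  30.        ] [527.82210399 186.21245553  30.        ] [506.38359213 182.22997823  30.        ] 43.610545326919315 tri [508.57186726 181.49369184  25.79776725]
yaw -80.01008569941422 198.84548465086291 edge yaw -100.52346949040798
rails [461.6  90.   42. ] [471.6  90.2  42. ] [575.4  96.4  42. ] [585.9  96.7  42. ]
bed [449.   90.4  12. ] [595. 100.  12.] [522.02785296  95.19315715  12.        ]
carton [499.5 -30.4  54. ] [486.3  57.1  54. ] [554.1  67.2  54. ] [567.9 -20.9  54. ] [526.97023839  18.27652919  54.        ]
carton tri [488.63239893  52.73722952  46.51560769] [555.50485431  65.77953465  51.29958281]
```

```bash
python3 -m pendant '[[-3,24,50,0,0,0,1],[-6,47,100,0,0,0,1],[-6,47,150,0,0,0,1],[-6,47,150,0,0,0,1],[-6,47,150,0,0,0,1]]'
python3 - <<'E'
from h import *
d=snap('wrist','w2'); 
s=sense(); print(s['time_s'],s['position'])
hsv=cv2.cvtColor(d['img'],cv2.COLOR_BGR2HSV)
print(proj(d,[[472,378,98],[507,182,30]]))
E
```

```text
time_s: 1.9
position: [471.3, 378.1, 180.1]
ee_rot: [0.277, -3.126, 0.003]
ft_force: [0.1, 0.2, 0.7]
width: 85.4
1.95 [472.81709403 378.43029267 182.33965712]
[[254.61810821 198.3802943 ]
 [ 69.00966399 179.38811767]]
```

View pics/w2.png

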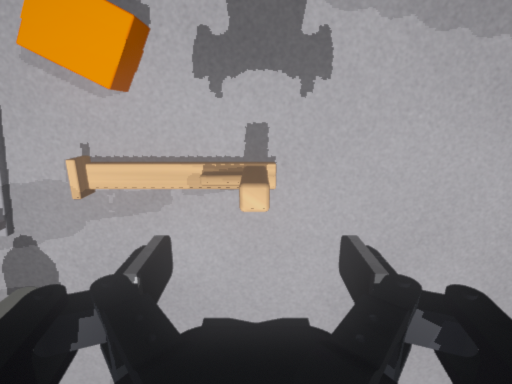

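Run:
```python
from h import *
d=load('w2');w=load('w1')
cv2.imwrite('pics/c5.png',cv2.resize(d['img'][150:225,180:300],None,fx=6,fy=6,interpolation=cv2.INTER_CUBIC))
f=lambda u,v:(150+(u+.5)/5-.5,135+(v+.5)/5-.5)
print(onz(d,(255,196.5),98),tri([(d,(255,196.5)),(w,f(706,166))]))
print(tri([(d,(68,178.5)),(w,f(55,125))]),onz(d,(71,178.5),30))
```

```text
[470.32391185 378.02407216  98.        ] [472.69868318 378.75516681  91.21469292]
[505.16730903 183.16842379  33.44296818] [505.63058046 184.0959748   30.        ]
```

View pics/c5.png

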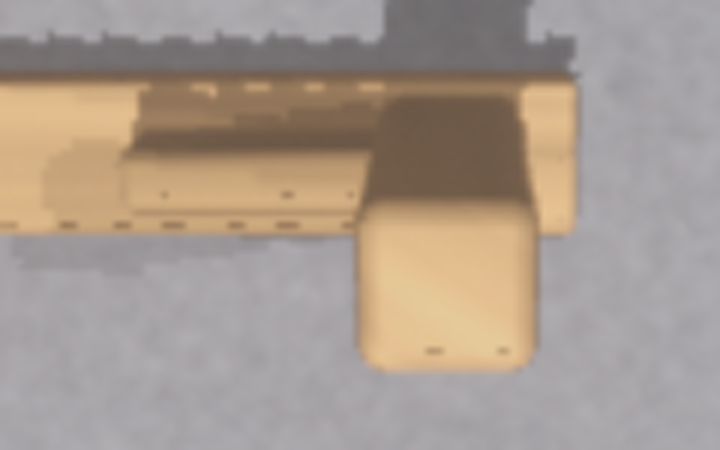

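```bash
python3 -m pendant '[[1.5,0,45,0,0,0,1],[1.5,0,90,0,0,0,1],[1.5,0,120,0,0,0,1],[1.5,0,133,0,0,0,1],[1.5,0,133,0,0,0,1],[1.5,0,133,0,0,0,0],[1.5,0,133,0,0,0,0],[1.5,0,133,0,0,0,0],[1.5,0,133,0,0,0,0],[1.5,0,133,0,0,0,0],[1.5,0,133,0,0,0,0]]'
python3 - <<'E'
from h import *
d=snap('wrist','w3'); 
s=sense(); print(s['time_s'],s['position'],s['ft_force'],s['width'],s['ee_rot'])
E
```

```text
time_s: 3.05
position: [472.0, 377.8, 49.4]
ee_rot: [-0.274, 3.128, 0.001]
ft_force: [-1.6, -1.6, 7.1]
width: 25.5
3.1 [472.0126065  377.8373042   49.42980128] [-0.88118809 -1.2187306   7.19486347] 25.362624507912884 [-2.74035371e-01  3.12843581e+00  1.40327215e-03]
```

View pics/w3.png

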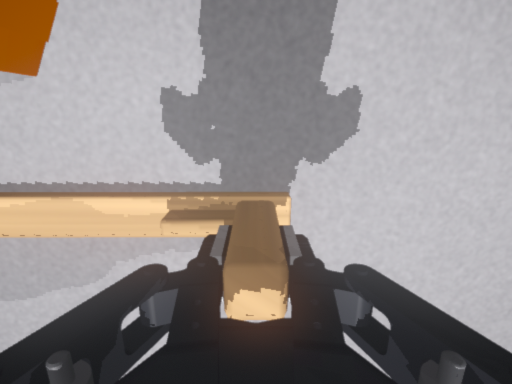

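```bash
python3 -m pendant '[[0,0,-20,0,0,0,0],[0,0,-50,0,0,0,0],[0,0,-80,0,0,0,0],[-13,-37,-80,0,0,3,0],[-27,-74,-80,0,0,6.5,0],[-27,-74,-80,0,0,6.5,0],[-27,-74,-80,0,0,6.5,0]]'
python3 - <<'E'
from h import *
for n in ['wrist','top','scene']: d=snap(n,n+'4')
s=sense(); print(s['time_s'],s['position'],s['ft_force'],s['torque'],s['width'],cv2.Rodrigues(s['ee_rot'])[0].round(4).tolist())
d=load('wrist4')
cv2.imwrite('pics/c6.png',cv2.resize(load('top4')['img'][160:250,80:360],None,fx=2.85,fy=2.85,interpolation=cv2.INTER_CUBIC))
E
```

```text
time_s: 3.8
position: [511.4, 308.1, 128.2]
ee_rot: [0.093, -3.14, 0.001]
ft_force: [-0.6, 0.3, -1.9]
width: 25.2
3.95 [510.06711429 310.55528131 128.0643138 ] [-0.41314086  0.93879969 -1.71486741] [ 0.08630983 -0.00296532 -0.00411039] 25.792179970394546 [[-0.998, -0.0634, -0.0008], [-0.0634, 0.998, 0.0005], [0.0008, 0.0005, -1.0]]
```

View pics/wrist4.png

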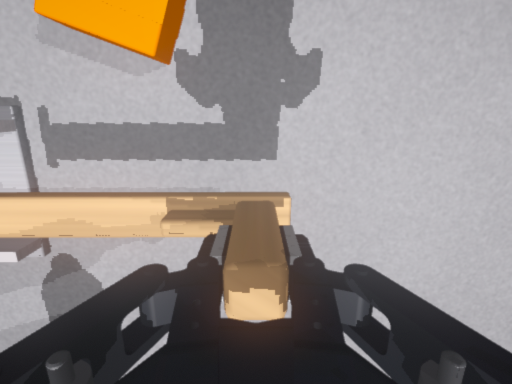

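View pics/c6.png

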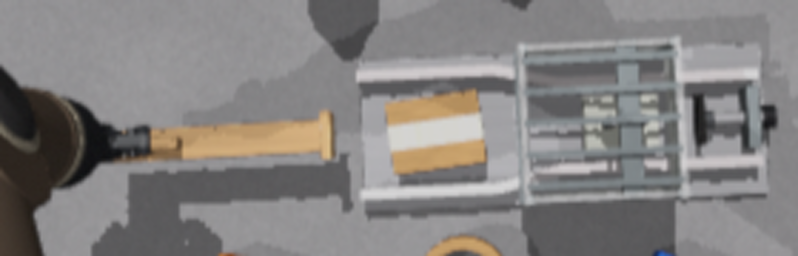

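View pics/scene4.png

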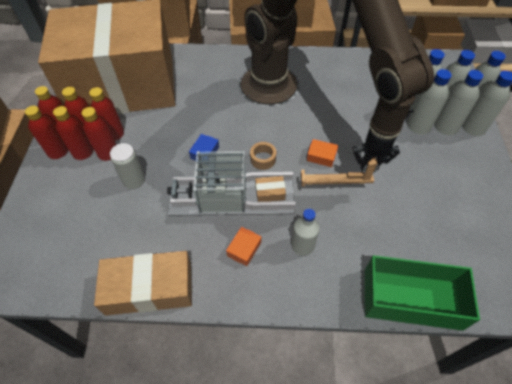

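Run:
```python
from h import *
t=load('top4');F=lambda u,v:(80+(u+.5)/2.85-.5,160+(v+.5)/2.85-.5)
a,b=onz(t,F(333,109),109),onz(t,F(333,159),109);print('nose top cam',a,b,(a+b)/2)
s=load('scene4');print(proj(s,[[522.9,110.9,109],[510,310.5,177]]),proj(t,[[522.9,110.9,109],[510,310.5,177]]),F(333,134))
cv2.imwrite('pics/c7.png',cv2.resize(t['img'][170:240,200:355],None,fx=5,fy=5,interpolation=cv2.INTER_CUBIC))
cv2.imwrite('pics/c8.png',cv2.resize(s['img'][145:220,160:385],None,fx=3.5,fy=3.5,interpolation=cv2.INTER_CUBIC))
```

```text
nose top cam [548.99678586 108.4022996  109.        ] [503.0068013  107.68891175 109.        ] [526.00179358 108.04560568 109.        ]
[[301.67948246 174.5628704 ]
 [372.2687848  159.49721194]] [[195.4131716  207.85716523]
 [111.25890035 211.74935321]] (196.51754385964912, 206.69298245614036)
```

View pics/c7.png

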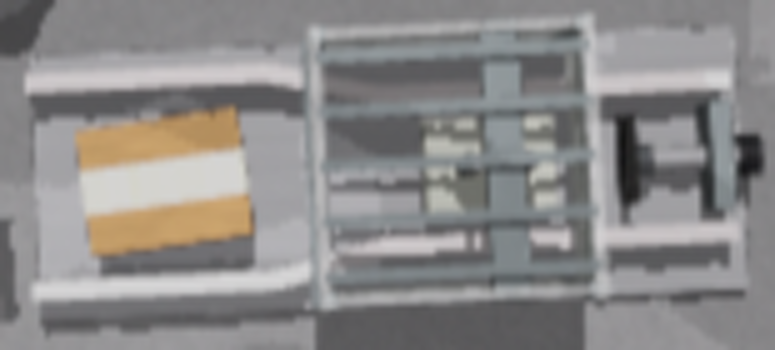

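View pics/c8.png

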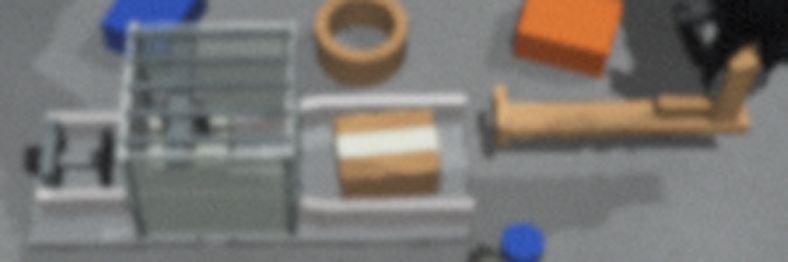

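Run:
```python
from h import *
t=load('top4');G=lambda u,v:(200+(u+.5)/5-.5,170+(v+.5)/5-.5)
B=np.array([3,-3,0])
P=lambda u,v,z:onz(t,G(u,v),z)-B
i=(P(26,83,42)+P(34,292,42))/2;o=(P(733,80,42)+P(742,231,42))/2
print('in',i,'out',o,np.linalg.norm(i-o),np.degrees(np.arctan2(o[0]-i[0],-(o[1]-i[1]))))
print('rail widths',np.linalg.norm(P(26,83,42)-P(34,292,42)),np.linalg.norm(P(733,80,42)-P(742,231,42)))
g=[P(316,30,146),P(586,20,146),P(597,294,146),P(322,305,146)]
m=(g[0]+g[3])/2;e=(g[1]+g[2])/2
print('guard in',m,'out',e,np.linalg.norm(m-e),np.degrees(np.arctan2(e[0]-m[0],-(e[1]-m[1]))),[np.linalg.norm(g[k]-g[(k+1)%4]).round(1) for k in range(4)])
print('bed end edge',P(30,110,12), P(40,315,12))
c=[P(75,132,54),P(235,106,54),P(252,232,54),P(92,255,54)]
print('carton',*[x.round(1) for x in c],np.mean(c,axis=0))
print('rubber face', P(615,165,30),'bracket',P(708,153,57))
```

```text
in [524.05336749  94.88827295  42.        ] out [ 544.49940374 -295.54791671   42.        ] 390.97117361284415 2.997679325150313
rail widths 115.81849112420123 83.36476561135868
guard in [532.59399959 -63.75810968 146.        ] out [ 538.90928701 -201.58616288  146.        ] 137.97266071269755 2.6234601847876933 [np.float64(137.2), np.float64(138.8), np.float64(138.7), np.float64(139.5)]
bed end edge [568.7036776  98.9573445  12.       ] [452.73180749  91.64949958  12.        ]
carton [554.2  69.2  54. ] [569.1 -18.6  54. ] [500.1 -28.5  54. ] [486.9  59.   54. ] [527.58555738  20.273872    54.        ]
rubber face [ 539.14571298 -229.91168708   30.        ] bracket [ 545.00952918 -276.61801438   57.        ]
```

```bash
python3 -m pendant '[[-2,-14,15,0,0,0.6,0],[-2,-28,35,0,0,0.6,0],[-2,-28,55,0,0,0.6,0],[-2,-28,63,0,0,0.6,0],[-2,-28,63,0,0,0.6,0],[-2,-28,63,0,0,0.6,0]]'
python3 - <<'E'
from h import *
for n in ['wrist','top','scene']: d=snap(n,n+'5')
s=sense(); print(s['time_s'],s['position'],s['ft_force'],s['torque'],s['width'],cv2.Rodrigues(s['ee_rot'])[0].round(4).tolist())
a=cv2.resize(load('top5')['img'][165:245,90:290],None,fx=4,fy=4,interpolation=cv2.INTER_CUBIC)
b=cv2.resize(load('scene5')['img'][145:215,220:400],None,fx=4,fy=4,interpolation=cv2.INTER_CUBIC)
b=cv2.resize(load('scene5')['img'][145:210,220:400],None,fx=4,fy=4,interpolation=cv2.INTER_CUBIC)
cv2.imwrite('pics/c9.png',np.vstack([a,np.pad(b,((0,0),(0,80),(0,0)))]))
E
```

```text
time_s: 4.55
position: [514.7, 282.6, 65.8]
ee_rot: [-0.082, 3.14, 0.001]
ft_force: [-0.2, -0.1, -1.5]
width: 25.2
4.7 [515.13481739 282.33477773  66.29140165] [-0.05045724 -0.13270988 -1.33481958] [ 0.14261907 -0.05970746 -0.02329645] 25.367999598841184 [[-0.9987, -0.0516, 0.0014], [-0.0516, 0.9987, 0.0011], [-0.0015, 0.001, -1.0]]
```

View pics/c9.png

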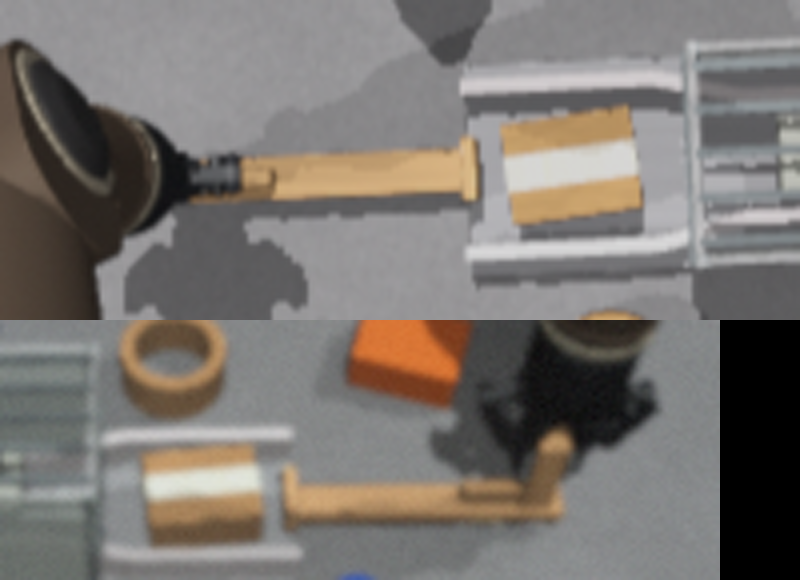

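View pics/wrist5.png

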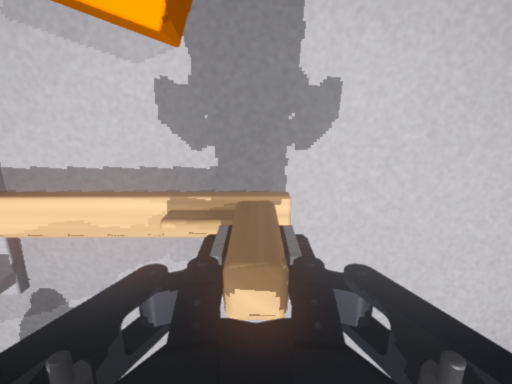

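```bash
python3 -m pendant '[[0,0,1,0,0,0,0],[0,0,2,0,0,0,0],[0,-3,2,0,0,0,0],[0,-6,2,0,0,0,0],[0,-9,2,0,0,0,0],[0,-12,2,0,0,0,0],[0,-15,2,0,0,0,0],[0,-18,2,0,0,0,0],[0,-21,2,0,0,0,0],[0,-24,2,0,0,0,0],[0,-27,2,0,0,0,0],[0,-30,2,0,0,0,0],[0,-33,2,0,0,0,0],[0,-36,2,0,0,0,0],[0,-39,2,0,0,0,0],[0,-42,2,0,0,0,0],[0,-45,2,0,0,0,0],[0,-48,2,0,0,0,0]]'
cat > look.py <<'E'
from h import *
import sys
k=sys.argv[1]
snap('top','top'+k);snap('scene','scene'+k)
s=sense(); print(s['time_s'],s['position'],s['ft_force'],s['torque'],s['width'],cv2.Rodrigues(s['ee_rot'])[0].round(4).tolist())
a=cv2.resize(load('top'+k)['img'][170:240,160:360],None,fx=4,fy=4,interpolation=cv2.INTER_CUBIC)
b=cv2.resize(load('scene'+k)['img'][145:220,160:360],None,fx=4,fy=4,interpolation=cv2.INTER_CUBIC)
cv2.imwrite('pics/v%s.png'%k,np.vstack([a,b]))
E
python3 look.py 6
```

```text
time_s: 6.5
position: [517.0, 233.3, 63.3]
ee_rot: [0.08, -3.14, -0.0]
ft_force: [-0.4, 3.1, -0.2]
width: 25.4
6.6 [517.11295781 232.65705783  63.16644058] [-0.84068849  0.08459945 -1.49610245] [0.14373286 0.01174675 0.07693375] 25.598276795549804 [[-0.9987, -0.0503, -0.0003], [-0.0503, 0.9987, -0.0007], [0.0003, -0.0007, -1.0]]
```

View pics/v6.png

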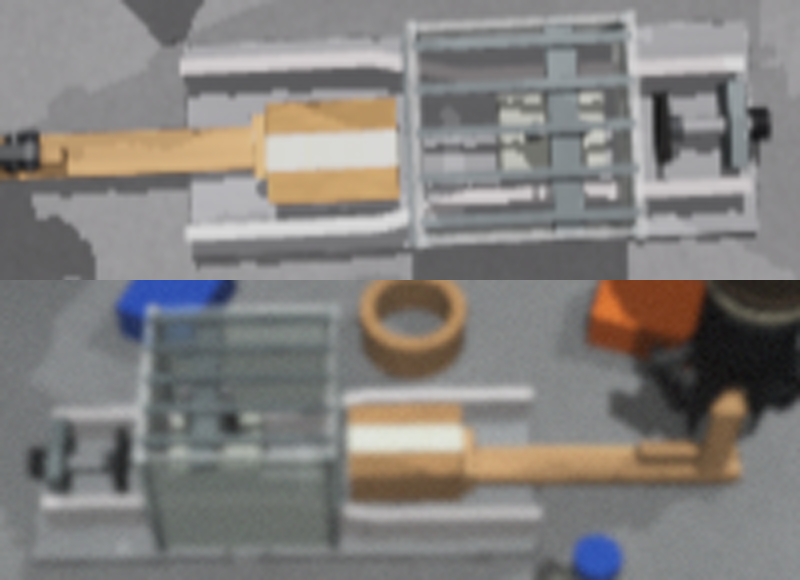

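```bash
python3 -m pendant '[[0,-3,0,0,0,0,0],[0,-6,0,0,0,0,0],[0,-9,0,0,0,0,0],[0,-12,0,0,0,0,0],[0,-15,0,0,0,0,0],[0,-18,0,0,0,0,0],[0,-21,0,0,0,0,0],[0,-24,0,0,0,0,0],[0,-27,0,0,0,0,0],[0,-30,0,0,0,0,0],[0,-33,0,0,0,0,0],[0,-36,0,0,0,0,0],[0,-39,0,0,0,0,0],[0,-42,0,0,0,0,0],[0,-45,0,0,0,0,0],[0,-48,0,0,0,0,0],[0,-50,0,0,0,0,0],[0,-52,0,0,0,0,0],[0,-54,0,0,0,0,0],[0,-56,0,0,0,0,0]]'
python3 look.py 7
```

```text
time_s: 8.6
position: [519.9, 177.5, 63.3]
ee_rot: [0.08, -3.14, 0.0]
ft_force: [0.8, 3.3, -1.3]
width: 25.2
8.7 [519.87077992 177.04443806  63.20355094] [ 1.1212079   1.84981597 -0.77766942] [ 0.47454445 -0.15804627  0.2056225 ] 25.02303049771983 [[-0.9987, -0.0504, -0.0003], [-0.0504, 0.9987, -0.0004], [0.0003, -0.0004, -1.0]]
```

View pics/v7.png

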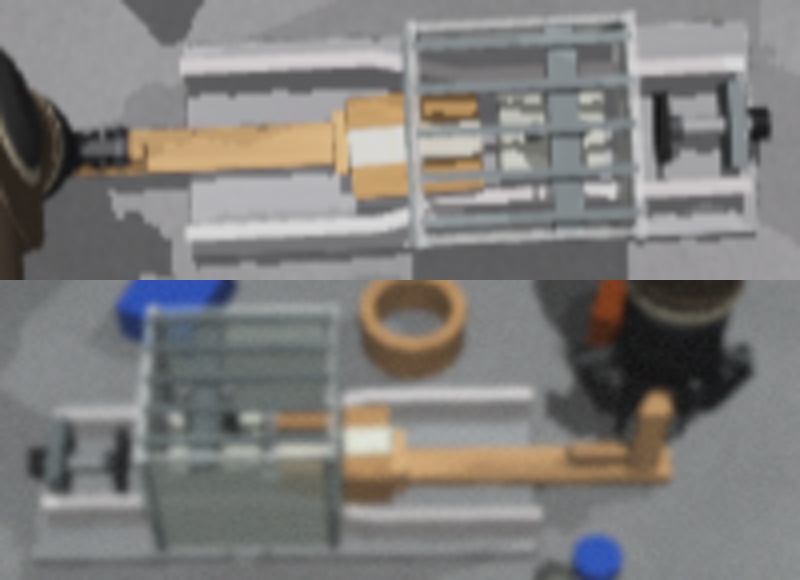

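```bash
python3 -m pendant '[[0,-2,0,0,0,0,0],[0,-4,0,0,0,0,0],[0,-6,0,0,0,0,0],[0,-8,0,0,0,0,0],[0,-10,0,0,0,0,0],[0,-12,0,0,0,0,0],[0,-14,0,0,0,0,0],[0,-16,0,0,0,0,0],[0,-18,0,0,0,0,0],[0,-20,0,0,0,0,0],[0,-22,0,0,0,0,0],[0,-24,0,0,0,0,0],[0,-26,0,0,0,0,0],[0,-28,0,0,0,0,0],[0,-30,0,0,0,0,0],[0,-32,0,0,0,0,0],[0,-34,0,0,0,0,0]]'
python3 look.py 8
```

```text
time_s: 10.4
position: [521.7, 143.5, 63.3]
ee_rot: [0.08, -3.141, -0.0]
ft_force: [1.2, 3.4, -2.2]
width: 25.5
10.5 [521.59563545 143.13651893  63.23644923] [ 0.83314277  1.61916326 -2.26254014] [ 0.43281774 -0.17360492  0.2137861 ] 25.458005851195583 [[-0.9987, -0.0502, -0.0003], [-0.0502, 0.9987, -0.0003], [0.0004, -0.0003, -1.0]]
```

View pics/v8.png

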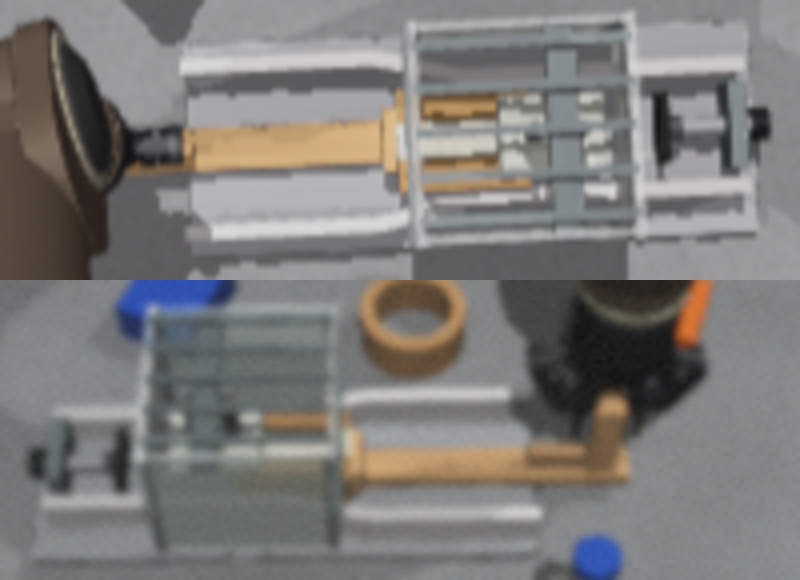

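```bash
python3 -m pendant '[[0,-1,0,0,0,0,0],[0,-2,0,0,0,0,0],[0,-3,0,0,0,0,0],[0,-4,0,0,0,0,0],[0,-5,0,0,0,0,0],[0,-6,0,0,0,0,0]]'; python3 -m pendant '[[0,-1,0,0,0,0,0],[0,-2,0,0,0,0,0],[0,-3,0,0,0,0,0],[0,-4,0,0,0,0,0],[0,-5,0,0,0,0,0],[0,-6,0,0,0,0,0]]';  python3 -m pendant '[[0,-1,0,0,0,0,0],[0,-2,0,0,0,0,0],[0,-3,0,0,0,0,0],[0,-4,0,0,0,0,0],[0,-5,0,0,0,0,0],[0,-6,0,0,0,0,0],[0,-7,0,0,0,0,0],[0,-8,0,0,0,0,0]]'
```

```text
time_s: 11.1
position: [521.9, 137.6, 63.2]
ee_rot: [0.08, -3.14, -0.0]
ft_force: [-0.1, 3.5, -1.8]
width: 25.0
time_s: 11.7
position: [522.3, 133.2, 63.5]
ee_rot: [-0.081, 3.14, 0.003]
ft_force: [-0.1, 7.3, 0.6]
width: 25.2
time_s: 12.5
position: [522.7, 125.5, 63.6]
ee_rot: [-0.082, 3.14, 0.003]
ft_force: [-0.8, 7.6, 0.4]
width: 25.3
```

```bash
python3 -m pendant '[[0,-1.5,0,0,0,0,0],[0,-3,0,0,0,0,0],[0,-4.5,0,0,0,0,0],[0,-6,0,0,0,0,0],[0,-7.5,0,0,0,0,0],[0,-9,0,0,0,0,0],[0,-10.5,0,0,0,0,0],[0,-12,0,0,0,0,0]]'; python3 -m pendant '[[0,-1.5,0,0,0,0,0],[0,-3,0,0,0,0,0],[0,-4.5,0,0,0,0,0],[0,-6,0,0,0,0,0],[0,-7.5,0,0,0,0,0],[0,-9,0,0,0,0,0],[0,-10.5,0,0,0,0,0],[0,-12,0,0,0,0,0]]'
python3 -m pendant '[[0,-1.5,0,0,0,0,0],[0,-3,0,0,0,0,0],[0,-4.5,0,0,0,0,0],[0,-6,0,0,0,0,0],[0,-7.5,0,0,0,0,0],[0,-9,0,0,0,0,0],[0,-10.5,0,0,0,0,0],[0,-12,0,0,0,0,0]]'
python3 look.py 9
```

```text
time_s: 13.3
position: [523.4, 113.3, 63.6]
ee_rot: [-0.082, 3.14, 0.003]
ft_force: [0.1, 7.3, 0.3]
width: 25.6
time_s: 14.1
position: [523.9, 101.3, 63.5]
ee_rot: [-0.082, 3.14, 0.003]
ft_force: [-1.2, 7.2, 0.9]
width: 24.9
time_s: 14.9
position: [524.5, 89.3, 63.5]
ee_rot: [-0.082, 3.14, 0.003]
ft_force: [0.1, 7.0, 0.2]
width: 25.3
15.0 [524.53029385  88.98444544  63.49536175] [-0.53474816  6.77414365 -0.02158051] [1.32521587 0.04718288 0.12279927] 25.65659101568184 [[-0.9987, -0.0517, 0.0002], [-0.0517, 0.9987, 0.0014], [-0.0003, 0.0014, -1.0]]
```

View pics/v9.png

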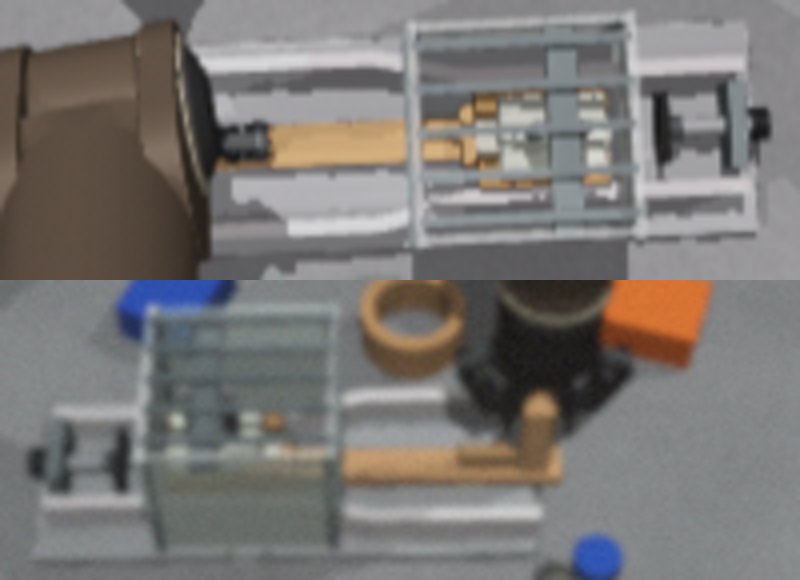

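```bash
python3 -m pendant '[[0,-1,0,0,0,0,0],[0,-2,0,0,0,0,0],[0,-3,0,0,0,0,0],[0,-4,0,0,0,0,0],[0,-5,0,0,0,0,0],[0,-6,0,0,0,0,0],[0,-7,0,0,0,0,0],[0,-8,0,0,0,0,0],[0,-9,0,0,0,0,0],[0,-10,0,0,0,0,0],[0,-11,0,0,0,0,0],[0,-12,0,0,0,0,0],[0,-13,0,0,0,0,0],[0,-14,0,0,0,0,0]]'; python3 -m pendant '[[0,-0.7,0,0,0,0,0],[0,-1.4,0,0,0,0,0],[0,-2,0,0,0,0,0]]'
```

```text
time_s: 16.4
position: [525.2, 75.4, 63.5]
ee_rot: [-0.082, 3.14, 0.003]
ft_force: [-0.2, 7.5, 1.1]
width: 25.4
time_s: 16.7
position: [525.3, 73.4, 63.5]
ee_rot: [-0.082, 3.14, 0.003]
ft_force: [-0.7, 6.8, 1.4]
width: 25.0
```

```bash
python3 -m pendant '[[0,-0.7,0,0,0,0,0],[0,-1.4,0,0,0,0,0],[0,-2,0,0,0,0,0]]'
```

```text
time_s: 17.0
position: [525.4, 71.4, 63.5]
ee_rot: [-0.082, 3.14, 0.003]
ft_force: [-0.5, 7.6, 1.0]
width: 25.6
```

```bash
python3 -m pendant '[[0,-0.7,0,0,0,0,0],[0,-1.4,0,0,0,0,0],[0,-2,0,0,0,0,0]]'
```

```text
time_s: 17.3
position: [525.5, 69.3, 63.5]
ee_rot: [-0.082, 3.14, 0.003]
ft_force: [-1.3, 7.0, 1.4]
width: 25.3
```

```bash
python3 -m pendant '[[0,-0.7,0,0,0,0,0],[0,-1.4,0,0,0,0,0],[0,-2,0,0,0,0,0]]'
```

```text
time_s: 17.6
position: [525.6, 67.4, 63.5]
ee_rot: [-0.082, 3.14, 0.003]
ft_force: [-1.0, 7.2, 1.0]
width: 25.1
```

```bash
python3 -m pendant '[[0,-0.7,0,0,0,0,0],[0,-1.4,0,0,0,0,0]]'
```

```text
time_s: 17.8
position: [525.7, 66.0, 63.5]
ee_rot: [-0.082, 3.14, 0.003]
ft_force: [-0.6, 8.3, 1.1]
width: 25.5
```

```bash
python3 -m pendant '[[0,-0.7,0,0,0,0,0],[0,-1.4,0,0,0,0,0]]'
```

```text
time_s: 18.0
position: [525.7, 64.6, 63.5]
ee_rot: [-0.082, 3.14, 0.003]
ft_force: [-0.8, 7.4, -0.2]
width: 25.3
```

```bash
python3 look.py 10
```

```text
18.1 [525.72909896  64.41454113  63.49104128] [-0.17295299  6.76050884  0.66219989] [ 1.42347162  0.09411957 -0.00400231] 25.488673703944958 [[-0.9987, -0.0519, 0.0001], [-0.0519, 0.9986, 0.0015], [-0.0001, 0.0015, -1.0]]
```

View pics/v10.png

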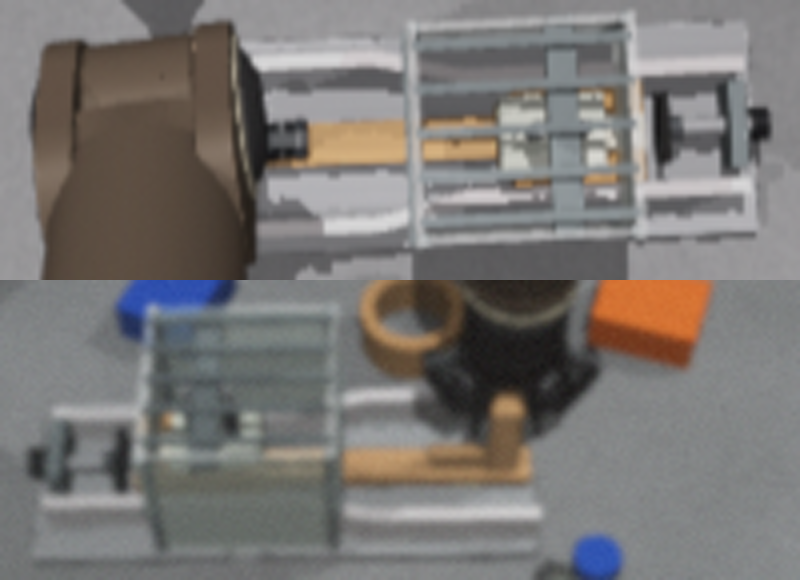

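```bash
python3 -m pendant '[[0,-0.7,0,0,0,0,0],[0,-1.4,0,0,0,0,0]]'
```

```text
time_s: 18.3
position: [525.8, 63.2, 63.5]
ee_rot: [-0.082, 3.14, 0.003]
ft_force: [-0.2, 7.0, 2.3]
width: 25.6
```

```bash
python3 -m pendant '[[0,-0.7,0,0,0,0,0],[0,-1.4,0,0,0,0,0]]'
```

```text
time_s: 18.5
position: [525.8, 61.8, 63.5]
ee_rot: [-0.082, 3.141, 0.003]
ft_force: [0.3, 6.7, 1.0]
width: 25.2
```

```bash
python3 -m pendant '[[0,-0.7,0,0,0,0,0],[0,-1.4,0,0,0,0,0]]'
```

```text
time_s: 18.7
position: [525.9, 60.4, 63.5]
ee_rot: [-0.082, 3.14, 0.003]
ft_force: [-0.2, 7.2, 0.7]
width: 25.3
```

```bash
python3 -m pendant '[[0,-0.6,0,0,0,0,0],[0,-1,0,0,0,0,0]]'
```

```text
time_s: 18.9
position: [526.0, 59.3, 63.5]
ee_rot: [-0.082, 3.14, 0.002]
ft_force: [-1.1, 8.0, 0.9]
width: 25.3
```

```bash
python3 -m pendant '[[0,-0.6,0,0,0,0,0],[0,-1,0,0,0,0,0]]'
```

```text
time_s: 19.1
position: [526.1, 58.3, 63.5]
ee_rot: [-0.082, 3.14, 0.003]
ft_force: [-1.4, 6.3, 0.0]
width: 25.3
```

```bash
python3 -m pendant '[[0,-0.5,0,0,0,0,0],[0,-0.8,0,0,0,0,0]]'
```

```text
time_s: 19.3
position: [526.1, 57.5, 63.5]
ee_rot: [-0.082, 3.141, 0.003]
ft_force: [-0.6, 7.3, 0.3]
width: 25.4
```

```bash
python3 -m pendant '[[0,-0.4,0,0,0,0,0],[0,-0.6,0,0,0,0,0]]'
```

```text
time_s: 19.5
position: [526.1, 56.9, 63.5]
ee_rot: [-0.082, 3.14, 0.003]
ft_force: [0.1, 7.6, 1.0]
width: 25.3
```

```bash
python3 -m pendant '[[0,-0.7,0,0,0,0,0],[0,-1.4,0,0,0,0,0]]'
```

```text
time_s: 19.7
position: [526.2, 55.6, 63.5]
ee_rot: [-0.082, 3.141, 0.003]
ft_force: [-0.1, 6.6, 1.7]
width: 25.4
```

```bash
python3 -m pendant '[[0,-0.7,0,0,0,0,0],[0,-1,0,0,0,0,0]]'
```

```text
time_s: 19.9
position: [526.2, 54.5, 63.5]
ee_rot: [-0.082, 3.14, 0.003]
ft_force: [-0.7, 7.1, 2.2]
width: 25.7
```

```bash
python3 -m pendant '[[0,-0.5,0,0,0,0,0],[0,-1,0,0,0,0,0]]'
```

```text
time_s: 20.1
position: [526.3, 53.6, 63.5]
ee_rot: [-0.082, 3.141, 0.003]
ft_force: [-0.5, 8.1, 1.4]
width: 25.3
```

```bash
python3 -m pendant '[[0,-0.4,0,0,0,0,0],[0,-0.8,0,0,0,0,0]]'
```

```text
time_s: 20.3
position: [526.3, 53.2, 63.6]
ee_rot: [-0.082, 3.14, 0.003]
ft_force: [-0.8, 9.3, 2.1]
width: 25.8
```

```bash
python3 -m pendant '[[0,-0.4,0,0,0,0,0],[0,-0.8,0,0,0,0,0]]'
```

```text
time_s: 20.5
position: [526.3, 52.9, 63.6]
ee_rot: [-0.083, 3.14, 0.004]
ft_force: [-0.7, 9.2, 1.6]
width: 25.5
```

```bash
python3 -m pendant '[[0,-0.3,0,0,0,0,0],[0,-0.5,0,0,0,0,0]]'; python3 look.py 11
```

```text
time_s: 20.7
position: [526.4, 52.8, 63.7]
ee_rot: [-0.083, 3.14, 0.005]
ft_force: [-1.7, 11.6, 2.0]
width: 25.6
20.8 [526.34139087  52.72400967  63.65867366] [-1.17374927 11.27362657  3.10463121] [ 2.08601412  0.20046683 -0.03149301] 25.20775974461332 [[-0.9986, -0.0528, 0.0], [-0.0528, 0.9986, 0.0029], [-0.0002, 0.0029, -1.0]]
```

View pics/v11.png

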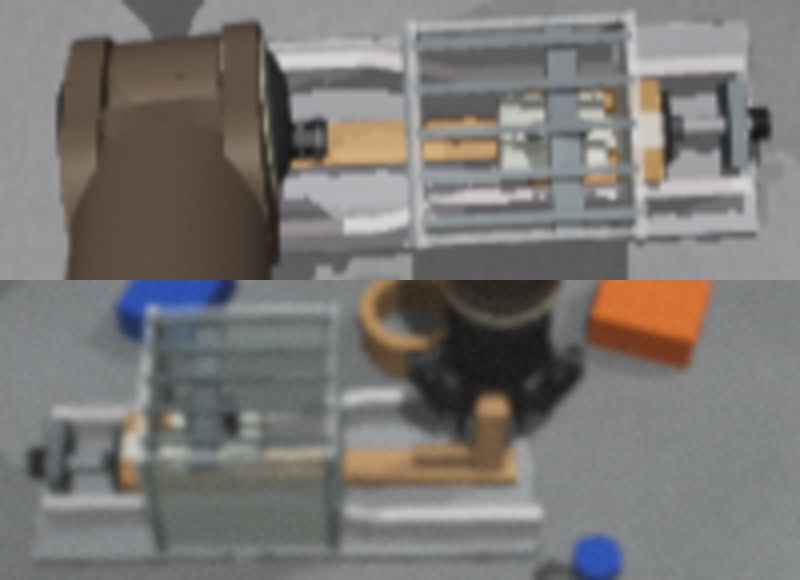

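```bash
python3 -m pendant '[[0,-0.3,0,0,0,0,0],[0,-0.7,0,0,0,0,0],[0,-1,0,0,0,0,0],[0,-1,0,0,0,0,0]]'
```

```text
time_s: 21.2
position: [526.4, 52.4, 63.7]
ee_rot: [-0.084, 3.14, 0.005]
ft_force: [-1.8, 13.4, 2.9]
width: 25.4
```

```bash
python3 -m pendant '[[0,-0.3,0,0,0,0,0],[0,-0.7,0,0,0,0,0],[0,-0.7,0,0,0,0,0]]'
```

```text
time_s: 21.5
position: [526.4, 52.1, 63.8]
ee_rot: [-0.084, 3.14, 0.006]
ft_force: [-1.7, 14.0, 2.9]
width: 25.3
```

```bash
python3 -m pendant '[[0,-0.3,0,0,0,0,0],[0,-0.7,0,0,0,0,0],[0,-0.8,0,0,0,0,0],[0,-0.8,0,0,0,0,0],[0,-0.8,0,0,0,0,0],[0,-0.8,0,0,0,0,0]]'; python3 -c "
from bench import sense
print(sense()['ft_force'])"
```

```text
time_s: 22.1
position: [526.4, 51.8, 63.8]
ee_rot: [-0.084, 3.14, 0.007]
ft_force: [-1.3, 15.0, 4.3]
width: 25.5
[-1.33113242 14.95992354  4.30079358]
```

```bash
python3 -m pendant '[[0,-0.3,0,0,0,0,0],[0,-0.6,0,0,0,0,0],[0,-0.6,0,0,0,0,0],[0,-0.6,0,0,0,0,0],[0,-0.6,0,0,0,0,0],[0,-0.6,0,0,0,0,0]]'
```

```text
time_s: 22.7
position: [526.5, 51.6, 63.8]
ee_rot: [-0.085, 3.14, 0.007]
ft_force: [-2.3, 15.9, 3.8]
width: 25.1
```

```bash
python3 -m pendant '[[0,1,0,0,0,0,0],[0,2,0,0,0,0,0],[0,3,0,0,0,0,0],[0,5,0,0,0,0,0],[0,7,0,0,0,0,0],[0,10,0,0,0,0,0],[0,14,0,0,0,0,0],[0,20,0,0,0,0,0],[0,28,0,0,0,0,0],[0,36,0,0,0,0,0],[0,44,0,0,0,0,0],[0,52,0,0,0,0,0],[0,60,0,0,0,0,0],[0,60,0,0,0,0,0]]'; python3 look.py 12
```

```text
time_s: 24.1
position: [523.4, 108.5, 63.3]
ee_rot: [-0.083, 3.14, 0.001]
ft_force: [-0.2, 0.6, -0.9]
width: 25.6
24.2 [523.53439839 106.88440233  63.26620305] [ 0.39397911 -0.6559378  -1.68330551] [ 0.0685444  -0.06897516  0.02785169] 25.62558690525724 [[-0.9987, -0.0515, -0.0], [-0.0515, 0.9987, -0.0001], [0.0, -0.0001, -1.0]]
```

View pics/v12.png

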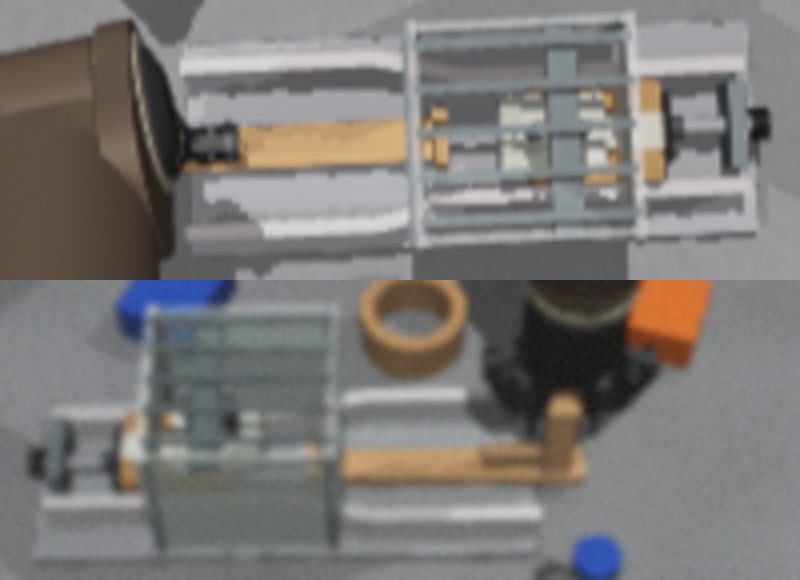

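```bash
python3 -m pendant '[[0,8,0,0,0,0,0],[0,18,0,0,0,0,0],[0,30,0,0,0,0,0],[0,45,0,0,0,0,0],[0,60,0,0,0,0,0],[0,75,0,0,0,0,0],[0,90,0,0,0,0,0],[0,105,0,0,0,0,0],[0,120,0,0,0,0,0],[0,135,0,0,0,0,0],[0,150,0,0,0,0,0],[0,165,0,0,0,0,0],[0,180,0,0,0,0,0],[0,195,0,0,0,0,0],[0,210,0,0,0,0,0],[0,220,0,0,0,0,0],[0,225,0,0,0,0,0],[0,225,0,0,0,0,0]]'; python3 look.py 13
```

```text
time_s: 26.0
position: [511.9, 332.1, 63.2]
ee_rot: [0.081, -3.14, -0.0]
ft_force: [0.2, 0.6, -1.2]
width: 25.1
26.1 [512.22680311 330.72996046  63.21959661] [ 0.20346705 -0.02490992 -0.99875293] [ 0.0341888  -0.00303939 -0.05334827] 25.310501842343136 [[-0.9987, -0.0504, -0.0001], [-0.0504, 0.9987, -0.0006], [0.0001, -0.0006, -1.0]]
```

```bash
python3 -m pendant '[[0,0,3,0,0,0,0],[0,0,6,0,0,0,0],[0,0,9,0,0,0,0],[0,0,11,0,0,0,0],[0,0,11,0,0,0,0]]'
```

```text
time_s: 26.6
position: [511.9, 331.2, 51.8]
ee_rot: [0.08, -3.14, 0.001]
ft_force: [0.4, -0.0, -2.1]
width: 25.4
```

View pics/v13.png

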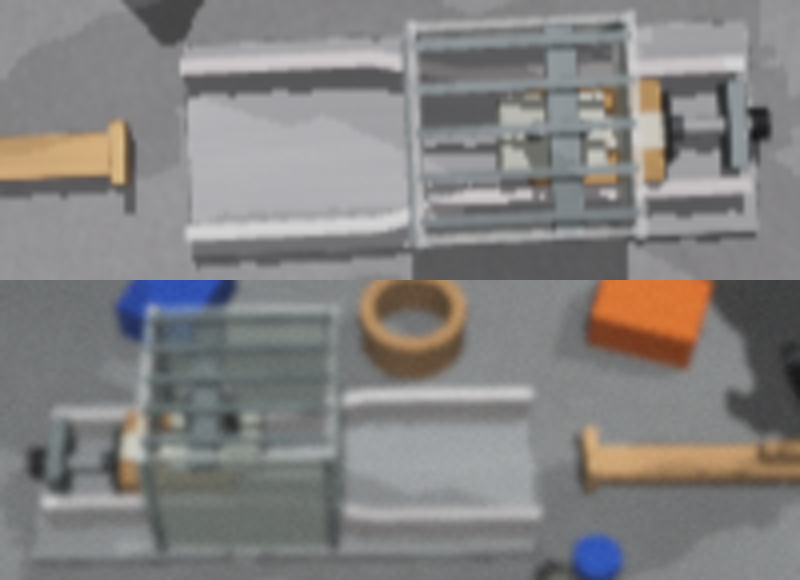

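Stick is clear; lower by feel.

```bash
python3 -m pendant '[[0,0,0.7,0,0,0,0],[0,0,1.4,0,0,0,0],[0,0,2,0,0,0,0],[0,0,2,0,0,0,0]]'
```

```text
time_s: 27.0
position: [512.1, 331.5, 50.2]
ee_rot: [0.08, -3.14, 0.0]
ft_force: [-0.2, 1.0, -2.0]
width: 25.2
```

```bash
python3 -m pendant '[[0,0,0.4,0,0,0,0],[0,0,0.8,0,0,0,0],[0,0,0.8,0,0,0,0]]'
```

```text
time_s: 27.3
position: [512.1, 331.5, 49.5]
ee_rot: [-0.08, 3.141, 0.0]
ft_force: [0.4, -0.1, -1.5]
width: 25.1
```

```bash
python3 -m pendant '[[0,0,0.5,0,0,0,0],[0,0,1,0,0,0,0],[0,0,1,0,0,0,0]]'
```

```text
time_s: 27.6
position: [512.2, 331.5, 49.4]
ee_rot: [-0.08, 3.14, 0.001]
ft_force: [-3.1, -2.4, 5.6]
width: 25.5
```

```bash
python3 -m pendant '[[0,0,-0.5,0,0,0,0],[0,0,-0.5,0,0,0,0.3],[0,0,-0.5,0,0,0,0.6],[0,0,-0.5,0,0,0,1],[0,0,-0.5,0,0,0,1],[0,0,-0.5,0,0,0,1],[0,0,-0.5,0,0,0,1],[0,0,-0.5,0,0,0,1]]'; python3 look.py 14
python3 - <<'E'
from h import *
snap('wrist','w14')
E
```

```text
time_s: 28.4
position: [512.1, 331.5, 48.9]
ee_rot: [0.08, -3.141, 0.0]
ft_force: [-0.4, 0.2, 0.4]
width: 85.2
28.5 [512.09991919 331.47395704  48.96068743] [-0.4759162  -0.04724016  0.47946428] [-0.06019153  0.03947273  0.02519234] 85.61796287447777 [[-0.9987, -0.051, -0.0], [-0.051, 0.9987, 0.0], [0.0, 0.0, -1.0]]
```

View pics/w14.png

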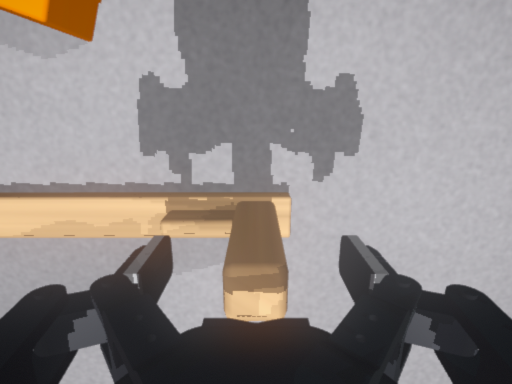

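Fingers are open and clear on both sides of the post (225–287 px); the stick stands. Rise straight up.

```bash
python3 -m pendant '[[0,0,-15,0,0,0,1],[0,0,-40,0,0,0,1],[0,0,-70,0,0,0,1],[0,0,-110,0,0,0,1],[0,0,-150,0,0,0,1],[0,0,-190,0,0,0,1],[40,30,-220,0,0,0,1],[80,60,-220,0,0,0,1],[120,80,-220,0,0,0,1],[120,80,-220,0,0,0,1],[120,80,-220,0,0,0,1],[120,80,-220,0,0,0,1]]'
python3 - <<'E'
from h import *
for n in ['wrist','top','scene']: snap(n,n+'15')
s=sense();print(s['time_s'],s['position'],s['ft_force'])
t=load('top15');F=lambda x:cv2.resize(x,None,fx=2.85,fy=2.85,interpolation=cv2.INTER_CUBIC)
a=F(t['img'][120:270,80:360]);cv2.imwrite('pics/v15.png',a)
E
```

```text
time_s: 29.75
position: [389.2, 404.5, 269.8]
ee_rot: [-0.078, 3.139, 0.0]
ft_force: [0.6, -0.9, -0.0]
width: 85.5
29.9 [389.51123776 404.22915898 269.06727505] [-0.12718393 -0.10969957 -0.09151857]
```

View pics/v15.png

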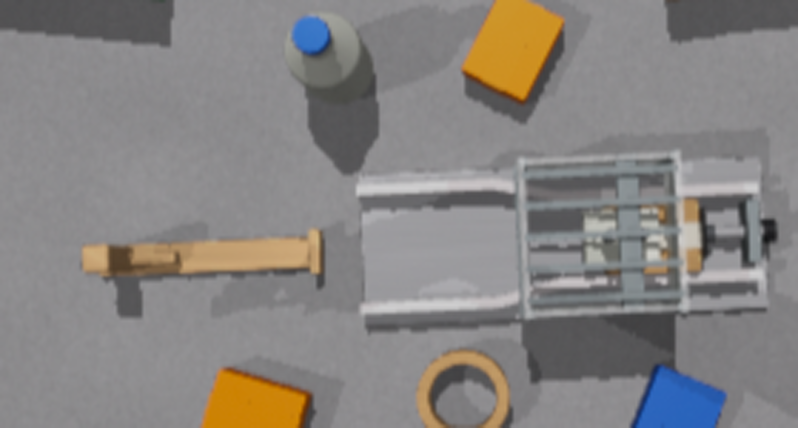

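View pics/scene15.png

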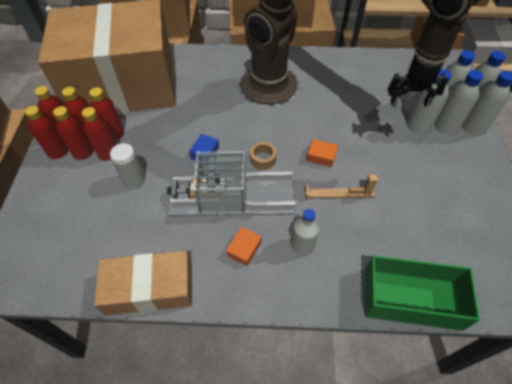

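Run:
```python
from h import *
a,b=load('top0')['img'].astype(int),load('top15')['img'].astype(int)
for n,(u,v) in dict(jug=(194,137),can=(411,223),tape=(242,260)).items():
    print(n,abs(a[v-22:v+22,u-20:u+20]-b[v-22:v+22,u-20:u+20]).mean())
from bench import close_job
print(close_job())
```

```text
jug 0.33125
can 0.29981060606060606
tape 6.586931818181818
the job is handed in; nothing more can be done
None
```

The carton is pressed home against the end stop, and I handed the job in at about 30 s; it reports no verdict.

I gripped the stick by its handle, lowered its nose onto the infeed and pushed the carton straight along the feed line.

- **Push:** drag was about 7 N under the shoe. The stop was felt as the force rose above that, and I took it up to 15.9 N and held it for about 0.4 s. The highest reading was 15.9 N, but I only read the force at the end of each move, so I did not see the peaks within moves.
- **Setting down:** I drew the stick out, lowered it until I felt the table, released it and moved the arm clear.

**Last checks**
- **Carton:** the final pictures show it still against the rubber face. I could see this but did not measure the force on the stop after the stick came away.
- **Stick:** it stands upright on the table with its nose about 30 mm short of the bed, so roughly 190 mm short of the guard's mouth.
- **Robot:** it touches nothing, with force readings near zero.
- **Bottle and canister:** the top view shows no change from the start.
- **Tape roll:** the picture around it did change, by 6.6 grey levels on average against about 0.3 for the other two. By eye the ring is in the same place, so I put this down to the arm's shadow, but I did not measure its position.

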